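# Shut down the water pump at its starter and isolator

## Task

Shut the water pump down for the night: press the starter's proud mushroom stop button right in so that it stays in, then switch the isolator off by pressing down the raised end of its wide rocker until it has tipped fully over, and last push the isolator's upstanding weather cover over and down until it lies flat on the box. Leave the narrow rocker beside the wide one (the yard light) as it is, and neither shift nor lift anything else on the bench.

Things in the scene. Friction and masses are not known exactly. Their poses are not given: they have to be found in the camera images.
- starter: pump starter: light grey plastic enclosure 150 (x) x 90 (y) x 70 mm high, screwed flat to the bench, fixed. Origin: centre of its underside; yaw within 0.3 rad. A white conduit leaves its +x end (to 142 mm from the origin, 41 mm high). On its top: STOP button at x = -36 mm, START at x = +36 mm, both at y = 0. The pump runs at the start
- start_ring (a point): centre of the rim of the steel guard ring (35 mm across, 10.5 mm proud of the enclosure) round the flush START button. The buttons are linked: pressing STOP in lifts START by 6 mm, pressing START in lifts STOP
- stop_top (a point): middle of the top face of the STOP button, a black mushroom head 40 mm across and 26 mm proud of the enclosure; 96 mm above the bench at the start, 90 when pressed home; moves with the button
- stop_button (a joint): travel of the STOP button, m: 0 = out (pump runs), 0.006 = fully in (stopped). Needs up to about 3 N at the start, snaps over half-way and then stays in by itself
- isolator: pump isolator: grey weatherproof switch box 110 (x) x 90 (y) x 60 mm high, screwed flat to the bench, fixed. Origin: centre of its underside; yaw within 0.3 rad. A white conduit leaves its +x end (to 121 mm from the origin, 39 mm high). On its top two white V-shaped rockers, 57 mm long in x, pivots at x = 0: wide (38 mm, at y = -16 mm) pump, narrow (18 mm, at y = +24 mm) yard light
- rocker_press (a point): point on the top face of the raised (-x) half of the wide rocker, 20 mm from its pivot; it moves with the rocker. At the start 71 mm above the bench (the end itself at 73), when tipped over 65 mm, where this half lies level
- pump_rocker (a joint): tip of the wide rocker, rad: 0 = on (its -x half, towards the robot, raised and +x half level), 0.30 = off (-x half level, +x half raised). Pressing 20 mm from the pivot needs about 4 N at first; it snaps over half-way and stays
- light_rocker (a joint): tip of the narrow rocker, rad: 0 = as it is and must stay (raised at its -x end too), 0.30 = tipped over
- cover_hinge (a point): middle of the cover's hinge line, which runs along the isolator's x at its y = +45 mm, z = 60 mm
- cover_edge (a point): middle of the cover's free edge on its outer face; it moves with the cover. The cover is a shallow cap 110 mm long (along the hinge), 90 mm from hinge to free edge and 22 mm deep (outer face 22 mm from the hinge's plane), 80 g
- cover (a joint): opening of the cover, rad: 0 = shut, flat on the box, outer face level 82 mm above the bench; 1.57 = upright, rising to 150 mm; above that it leans out beyond the box's +y side (starts at 1.72 to 1.95, stop at 2.05). The hinge is stiff (0.08 N m): the cover stays wherever it is left and does not fall or spring
- dipper_mid (a point): red plastic dipper, cup 108 mm across and 72 high with a rod handle 150 mm long rising to 104; point: cup axis, 36 mm up; a bystander to leave alone
- jar_mid (a point): closed glass jar with a steel twist cap, 76 mm across, 108 high; point: centre; a bystander to leave alone
- brush_mid (a point): wooden hand brush with pale nylon bristles, 230 x 46 mm, 42 high, lying bristles down; point: near its middle, 21 mm up; a bystander to leave alone
- pegbox_mid (a point): small white plastic box, 110 x 85 x 45 mm, holding four grey pegs, its hinged lid standing open to 150 mm; point: centre of the box; a bystander to leave alone
- peg_a_mid (a point): grey clip peg lying loose, 74 x 12 x 11 mm; point: centre; a bystander to leave alone
- peg_b_mid (a point): grey clip peg lying loose, 74 x 12 x 11 mm; point: centre; a bystander to leave alone
- mug_mid (a point): blue ceramic mug, 80 mm across, 82 high; point: centre; a bystander to leave alone
- tin_mid (a point): round steel tin with a press lid, 77 mm across, 70 high; point: centre; a bystander to leave alone
Not all that is in view belongs to the job. Leave any blue look-alike of the isolator alone.

How it is judged (in metres and radians):
On the way, in this order (a step that is already met when the one before it is completed fails the run):
1. the stop button is pressed fully in, with the isolator still on and its cover still open (value of joint stop_button above 0.005 m and value of joint pump_rocker below 0.1 rad and value of joint cover above 1.2 rad), for 0.2 s.
2. then the wide rocker is tipped fully over (value of joint pump_rocker above 0.25 rad), for 0.2 s.
3. then the cover is pushed down flat (value of joint cover below 0.05 rad), for 0.2 s.
At the end, for the whole second after the job is handed in: the stop button is still in (over 5 of its 6 mm), the wide rocker still over (beyond 0.25 of 0.30 rad), the cover at rest within 0.05 rad (under 5 mm at its free edge) of flat, the narrow rocker still as it was (value of joint stop_button above 0.005 m and value of joint pump_rocker above 0.25 rad and value of joint cover below 0.05 rad and velocity of joint cover below 0.05 rad/s and value of joint light_rocker below 0.1 rad); the robot touches nothing.
It fails at once if the narrow rocker is tipped (value of joint light_rocker above 0.15 rad).
It fails at once if a bystander is shifted by more than 30 mm (distance of any of dipper_mid, jar_mid, brush_mid, pegbox_mid, peg_a_mid, peg_b_mid, mug_mid, tin_mid from where it was at the start of the episode above 0.03 m).
It fails at once if a bystander is lifted off the bench (height (world z) of dipper_mid above 0.051 m or height (world z) of jar_mid above 0.069 m or height (world z) of brush_mid above 0.036 m or height (world z) of pegbox_mid above 0.0375 m or height (world z) of any of peg_a_mid, peg_b_mid above 0.0205 m or height (world z) of mug_mid above 0.056 m or height (world z) of tin_mid above 0.05 m).
It also fails if it takes over 53 s, if anything falls off the work surface, if the arm or the gripper's body presses on something with over 40 N, if the wrist force passes 120 N, or if a joint passes its speed limit or range.

## Robot

A 6-joint arm with a two-finger parallel gripper is mounted at the origin on the work surface. World frame = base frame: x ahead of the robot, y to its left, z up, the work surface at z = 0. Lengths are in m, angles in degrees, forces in N, time in s.
With the tool pointing down it reaches from about 0.3 to 0.75 m from the base axis. Payload 8.5 kg.
Tool frame: the origin (TCP) lies between the finger pads; the fingertips stand 8 mm ahead of it and the grasp point (between the pads) lies 11 mm behind it; z points along the fingers, x is the direction in which the jaws open and shut, and the axes are right-handed (so a half turn about z gives the same grasp; the last joint's range is limited). The gripper opens to 88 mm and grips with 3 to 60 N. Pads are 18 mm wide; open, the fingers measure 123 mm over their backs; the gripper's body (75 mm by 187 mm) begins 45 mm behind the grasp point.
Start: joints at [-87.852, 21.807, 74.336, -0, 83.858, -12.336], TCP at [0.138, -0.533, 0.247] pointing down, gripper open.
Joint ranges: [-178.18, 178.18], [-50.72, 133.34], [12.68, 142.11], [-81.47, 261.47], [9.98, 163.14], [-165.26, 165.26]. Speed limits (degrees/s): [136.94, 136.94, 180, 180, 180, 180].

## Interface

Orientations are given as a 3x3 rotation matrix whose columns are the frame's x, y, z axes.
In Python, from bench import arm gives the robot as it stands.
- The arm moves only by the tool send_rows, never from a script. Its argument "increments" is a list of rows, each a list of 3 entries, a list of its own where there are three numbers: the shift along the tool's x, y, z in cm, then the turn about the tool's z in rad, then the finger opening in cm, from 0 to 8.81. A call has 1 to 5 rows; each row is the pose to reach, as a shift and turn from the pose commanded when the call began, along the tool's axes at that moment; what a row does not reach only later rows make up. A row lasts 1/8 s, in which the tool goes at most 62.5 mm and 10.7 degrees, less where a joint would pass 70% of its speed; a pose out of reach is approached as far as the arm can. A call with a gripper value outside its range is refused whole. The fingers move at their own pace and stop on an object; "squeeze" is the grip in N (left out, the last holds). Time passes only in rows, so rows that repeat a pose let the fingers close. It gives the time, the measured TCP pose, the force and the opening at its end, in the units of the state.
- arm.read_state(): the state, without advancing time (a new reading comes with each control period).
- arm.capture(name): name is "side" or "top" or "wrist"; returns a dict with "color" (480x640x3 uint8, red, green, blue), "range_z" (480x640 float32, m along the optical axis (not along the pixel's ray), 0 where there is no reading), "camera_matrix" (3x3 intrinsics, pixels), "camera_from_world" (4x4, takes a point from world to camera coordinates); the wrist camera has in their place "T_tool_cam" (4x4, takes a point from camera to tool coordinates, whose origin is the TCP and whose axes are the tool frame's). Camera axes: x right, y down, z forward; pixel columns grow to the right and rows downward; lengths in m; the calibration is good to about 2 mm. A picture is of the moment at which its call begins: read the wrist's pose just before it.
- arm.hand_in(): hands the job in, once; it reports no verdict.
The state is a dict: "time_s": time; "joint_positions": joint angles; "qvel": joint speeds; "effort": joint torques, N m; "tool_pos": TCP position; "tcp_rot": TCP orientation; "ft_force": force on the tool from outside, world axes, zero at the start; "torque": the same for the moment, N m; "opening": opening from 0.0 (shut) to 1.0 (fully open).
Only numpy, scipy, OpenCV 4.12 (cv2) and the standard library are available. Lean on these libraries where they do the work, as an engineer would, in place of code of your own. Each camera call takes 0.05 s, during which the arm holds its last target. There are 200 camera calls.

## Working session

There is one attempt and no reset: what is moved stays moved. The work goes in short steps, Python scripts to look and compute and a tool call to move; the robot and the scene stay as the last step left them, time stands still between calls to the robot, and variables do not carry over. Pictures are saved under pics/ and viewed, about 8 in all and at most 12, crops included, and the job is handed in when it is done.

Besides the shell and the picture viewer there is one more tool, called after "Request:" as a command line: name --argument value ..., lists and objects as JSON in quotes. send_rows: Moves the arm, as the interface text tells. Its arguments: {"type":"object","properties":{"increments":{"type":"array"},"squeeze":{"type":"number"}},"required":["increments"]}

```bash
mkdir -p pics
python3 - <<'E'
from bench import arm
import cv2,numpy as np
s=arm.read_state();print(s['time_s'],s['tool_pos'],np.round(s['tcp_rot'],3).tolist(),s['ft_force'],s['opening'])
for n in ('top','side'):
    c=arm.capture(n);np.savez(f'{n}0.npz',**c);cv2.imwrite(f'pics/{n}0.png',c['color'][:,:,::-1])
    print(n,c['camera_matrix'].tolist(),np.round(c['camera_from_world'],3).tolist(),(c['range_z']>0).mean())
E
```

```text
0.0 [ 0.13753551 -0.53225294  0.24616281] [[0.25, -0.968, -0.0], [-0.968, -0.25, 0.001], [-0.001, -0.0, -1.0]] [-0.41123198 -0.25125516 -1.32007955] 1.003785105524283
top [[526.5495551212033, 0.0, 316.68639916174595], [0.0, 526.5495551212033, 241.08598981571708], [0.0, 0.0, 1.0]] [[-0.009, -1.0, 0.007, -0.006], [-0.997, 0.009, -0.074, 0.445], [0.074, -0.008, -0.997, 1.539], [0.0, 0.0, 0.0, 1.0]] 0.9960026041666666
side [[444.5992466261186, 0.0, 317.4126958139718], [0.0, 444.5992466261186, 242.74256833048426], [0.0, 0.0, 1.0]] [[-0.865, -0.501, -0.001, 0.398], [-0.254, 0.441, -0.861, 0.197], [0.432, -0.745, -0.509, 0.87], [0.0, 0.0, 0.0, 1.0]] 0.996083984375
```

View pics/top0.png

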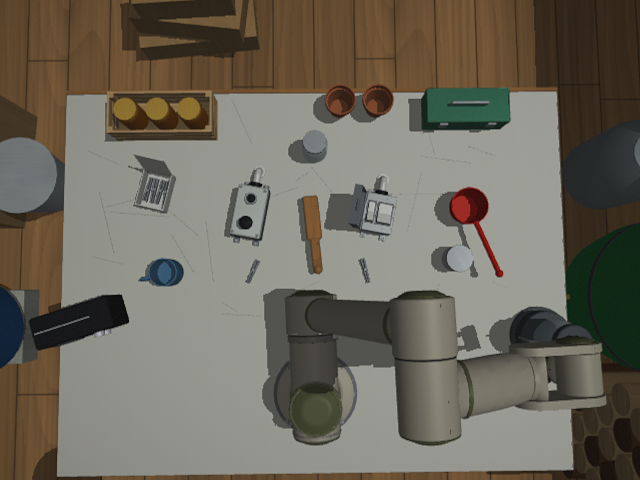

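View pics/side0.png

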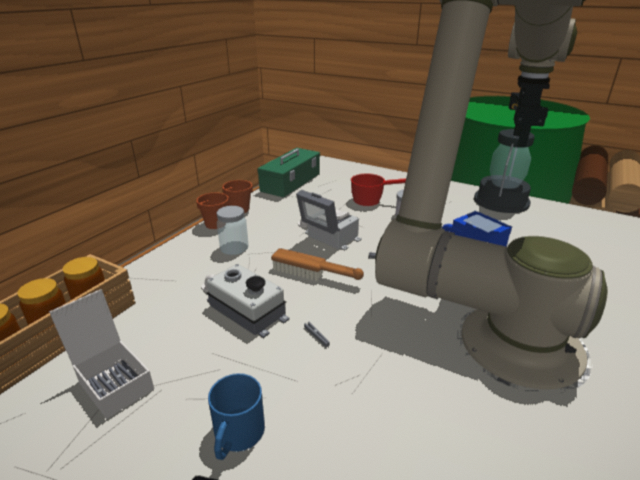

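The top view shows the starter near px (250,210), with the black STOP at (244,222) and START at (251,198). The isolator is near (376,213), its cover on the left (+y) at (357,203). The blue look-alike is visible only in the side view, next to the base.

```bash
cat > h.py <<'E'
import numpy as np,cv2
def world(c,Twc=None):
    K=c['camera_matrix'];z=c['range_z'];v,u=np.mgrid[:z.shape[0],:z.shape[1]]
    P=np.stack([(u-K[0,2])/K[0,0]*z,(v-K[1,2])/K[1,1]*z,z],-1)
    T=np.linalg.inv(c['camera_from_world']) if Twc is None else Twc
    return P@T[:3,:3].T+T[:3,3]
E
python3 - <<'E'
import numpy as np,cv2
from h import *
c=np.load('top0.npz');W=world(c);g=c['color'].astype(int)
def box(u0,u1,v0,v1,zl,zh,n):
    S=np.zeros(W.shape[:2],bool);S[v0:v1,u0:u1]=1
    m=S&(W[...,2]>zl)&(W[...,2]<zh)
    p=W[m];r=cv2.minAreaRect(p[:,:2].astype(np.float32)*1000)
    print(n,m.sum(),'mean',p.mean(0).round(4),'z',np.percentile(p[:,2],[5,50,95]).round(4),r);return m
box(225,275,170,245,.06,.08,'starter top')
m=box(225,275,170,245,.085,.11,'stop head')
box(345,405,180,240,.052,.067,'iso top')
m=box(345,405,180,240,.052,.08,'iso+rock');
box(340,372,175,240,.09,.16,'cover')
box(225,275,150,245,.015,.2,'starter all')
print('table',W[260,330],W[300,200])
a=cv2.resize(c['color'][160:250,220:300],None,fx=5,fy=5,interpolation=2);b=cv2.resize(c['color'][160:250,340:410],None,fx=5,fy=5,interpolation=2)
cv2.imwrite('pics/crop.png',np.hstack([a,b])[:,:,::-1])
E
```

```text
starter top 1369 mean [0.531  0.1842 0.0689] z [0.063  0.0688 0.0751] ((529.0797119140625, 185.87184143066406), (88.4816665649414, 148.99803161621094), 79.41797637939453)
stop head 158 mean [0.4946 0.1924 0.0934] z [0.0874 0.0938 0.0988] ((522.2796020507812, 188.7219696044922), (38.591983795166016, 95.94103240966797), 80.53346252441406)
iso top 1175 mean [ 0.5235 -0.1803  0.06  ] z [0.0541 0.0601 0.0656] ((522.25439453125, -181.33407592773438), (104.68605041503906, 110.98619842529297), 79.14957427978516)
iso+rock 1333 mean [ 0.5221 -0.1807  0.0613] z [0.0544 0.0608 0.0704] ((522.8854370117188, -177.25601196289062), (112.5899658203125, 111.8056411743164), 78.18067169189453)
cover 354 mean [ 0.5329 -0.1146  0.1418] z [0.1214 0.1437 0.1502] ((534.8856201171875, -118.78495788574219), (33.04326248168945, 110.94839477539062), 80.16120147705078)
starter all 1865 mean [0.5343 0.1812 0.0658] z [0.0321 0.0683 0.0926] ((559.6060180664062, 180.05628967285156), (91.20726013183594, 213.19839477539062), 79.97295379638672)
table [ 0.38926109 -0.04910951 -0.00414723] [ 0.27422928  0.33759174 -0.00355452]
```

View pics/crop.png

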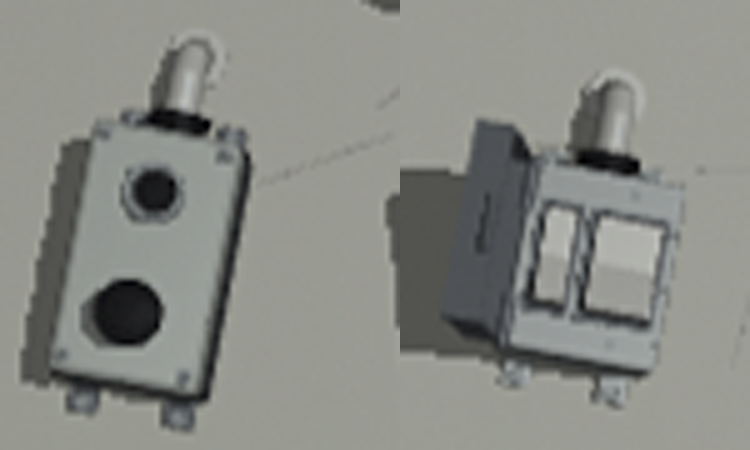

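```bash
cat >> h.py <<'E'
def delta(p,yaw,arm):
    """tool shift cm, turn rad (about tool z) for TCP to p with tool x along world yaw (rad), tool pointing down"""
    s=arm.read_state();R=np.array(s['tcp_rot']);d=R.T@(np.array(p)-s['tool_pos'])*100
    a=np.arctan2(R[1,0],R[0,0]);t=-(yaw-a);t=(t+np.pi)%(2*np.pi)-np.pi
    return d.round(2),round(float(t),3)
E
python3 - <<'E'
from h import *
from bench import arm
c=np.load('top0.npz');W=world(c);g=c['color'].astype(int)
K=c['camera_matrix'];Ti=np.linalg.inv(c['camera_from_world'])
def ray(u,v,z):
    d=Ti[:3,:3]@[(u-K[0,2])/K[0,0],(v-K[1,2])/K[1,1],1];o=Ti[:3,3];return o+d*(z-o[2])/d[2]
S=np.zeros(g.shape[:2],np.uint8);S[198:228,374:396]=1
for th in (185,195,205):
  m=((g.min(2)>th)&(S>0)).astype(np.uint8);n,l,st,ce=cv2.connectedComponentsWithStats(m)
  for i in range(1,n):
    if st[i,4]>60: 
        r=cv2.minAreaRect(np.argwhere(l==i)[:,::-1].astype(np.float32));print(th,st[i],ce[i],r,ray(*ce[i],.064))
print('grey rows',g[195:232,386].mean(1).astype(int),g[213,365:400].mean(1).astype(int))
for uv in ((385.7,213.3),): print('wide centre',ray(*uv,.064))
# isolator top corners from the crop (near-left is hidden by the cover), z=.06
for uv in ((340+285/5,160+185/5),(340+250/5,160+375/5)): print('corner',ray(*uv,.06))
# cover edge
p=W[175:240,340:372].reshape(-1,3)
for lo,hi in ((.08,.1),(.1,.12),(.12,.135),(.135,.146),(.146,.16)):
    q=p[(p[:,2]>lo)&(p[:,2]<hi)];a=np.radians(-10.5);y=-np.sin(a)*q[:,0]+np.cos(a)*q[:,1];print(lo,len(q),np.percentile(y,[2,50,98]).round(4))
w=arm.capture('wrist');print(np.round(w['T_tool_cam'],3).tolist())
print(delta([.494,.1925,.16],np.radians(-10.6),arm))
E
```

```text
grey rows [110 158 150 141 140 149 155 139  87 122 178 175 174 175 175 175 175 176
 169 154 152 153 152 154 154 154 157 137  75  61 100 139 160 158 159 159
 160] [128  87  95 148 153 152 152 155 138 101 153 103  38 155 156 154 155 161
 163 166 169 169 175 174 178 183 105 113 155 131 149 154 153 154 154]
wide centre [ 0.5196108  -0.20875705  0.064     ]
corner [ 0.5673134  -0.24295941  0.06      ]
corner [ 0.45715623 -0.22049511  0.06      ]
0.08 12 [-0.0385 -0.032  -0.0178]
0.1 12 [-0.0354 -0.0283 -0.0134]
0.12 8 [-0.0301 -0.0266 -0.009 ]
0.135 232 [-0.0254 -0.0125 -0.0041]
0.146 96 [-0.0251 -0.0196 -0.0047]
[[1.0, 0.001, 0.001, 0.002], [-0.001, 0.955, 0.297, -0.077], [-0.0, -0.297, 0.955, -0.138], [0.0, 0.0, 0.0, 1.0]]
(array([-61.26, -52.64,   8.7 ]), -1.133)
```

Request:
send_rows --increments '[[[-4.7,-4,0],0,0],[[-9.4,-8.1,0],0,0],[[-14,-12.1,0],0,0],[[-18.8,-16.2,0],0,0],[[-23.5,-20.2,0],0,0]]'

```text
time_s: 0.78
tool_pos: [0.2748, -0.2526, 0.2467]
tcp_rot: [[0.249, -0.968, 0.0], [-0.968, -0.249, -0.0], [0.0, -0.0, -1.0]]
ft_force: [0.6, -0.5, -0.2]
opening: 0.455
```

Request:
send_rows --increments '[[[-4.7,-4,0],-0.18,0],[[-9.4,-8.1,0],-0.36,0],[[-14,-12.1,0],-0.54,0],[[-18.8,-16.2,0],-0.72,0],[[-23.5,-20.2,0],-0.9,0]]'

```text
time_s: 1.4
tool_pos: [0.4117, 0.0257, 0.2469]
tcp_rot: [[0.916, -0.4, 0.0], [-0.4, -0.916, -0.0], [0.0, 0.0, -1.0]]
ft_force: [0.7, -1.3, 0.7]
opening: 0.011
```

Run:
```python
from h import *
from bench import arm
s=arm.read_state();print(s['time_s'],s['tool_pos'],s['ft_force'],s['opening'])
print(delta([.494,.1925,.16],np.radians(-10.6),arm))
```

```text
1.4 [0.41166401 0.02572221 0.24686258] [ 0.66570929 -1.34275816  0.69296375] 0.010953078421956633
(array([  0.86, -18.58,   8.69]), -0.227)
```

Request:
send_rows --increments '[[[0.2,-5,1],-0.12,0],[[0.5,-10,3],-0.227,0],[[0.7,-15,5],-0.227,0],[[0.86,-18.6,7.5],-0.227,0],[[0.86,-18.6,8.7],-0.227,0]]'

```text
time_s: 2.02
tool_pos: [0.4945, 0.1917, 0.158]
tcp_rot: [[0.982, -0.187, -0.002], [-0.187, -0.982, -0.0], [-0.002, 0.001, -1.0]]
ft_force: [-0.1, -0.8, 0.2]
opening: 0.005
```

Run:
```python
from h import *
from bench import arm
s=arm.read_state();print(s['time_s'],s['tool_pos'],s['ft_force'])
c=arm.capture('wrist');cv2.imwrite('pics/w1.png',c['color'][:,:,::-1])
T=np.eye(4);T[:3,:3]=s['tcp_rot'];T[:3,3]=s['tool_pos'];W=world(c,T@c['T_tool_cam'])
m=(c['color'].max(2)<60)&(W[...,2]>.088)&(W[...,2]<.1)&(abs(W[...,0]-.494)<.04)&(abs(W[...,1]-.1925)<.04)
p=W[m];print(m.sum(),p.mean(0),p.min(0),p.max(0),cv2.minEnclosingCircle(p[:,:2].astype(np.float32)))
```

```text
2.025 [0.49445863 0.19166239 0.1579857 ] [-0.1115039  -0.78601435  0.2477143 ]
4096 [0.49463709 0.19335431 0.0948335 ] [0.47547321 0.17204146 0.08811629] [0.51305963 0.21087098 0.09762329] ((0.4941643476486206, 0.19139350950717926), 0.019766317680478096)
```

View pics/w1.png

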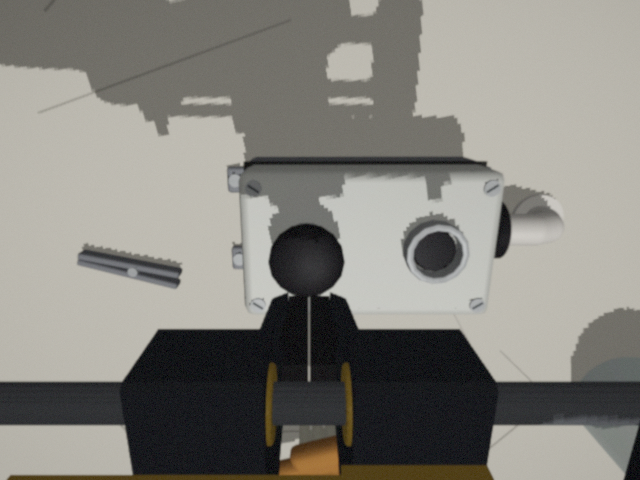

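The wrist view shows STOP at px (307,260), directly ahead of the closed fingertips, which are centred to within 1 mm. START is at (436,250). Pressing now.

Request:
send_rows --increments '[[[0,0,3],0,0],[[0,0,5],0,0],[[0,0,5.5],0,0],[[0,0,5.8],0,0],[[0,0,6.0],0,0]]'

```text
time_s: 2.7
tool_pos: [0.4949, 0.1899, 0.1005]
tcp_rot: [[0.982, -0.19, 0.002], [-0.19, -0.982, 0.0], [0.002, -0.001, -1.0]]
ft_force: [0.5, -0.4, -0.8]
opening: 0.007
```

Request:
send_rows --increments '[[[0,0,0.1],0,0],[[0,0,0.15],0,0],[[0,0,0.15],0,0],[[0,0,0.15],0,0]]'

```text
time_s: 3.2
tool_pos: [0.4946, 0.1901, 0.0984]
tcp_rot: [[0.982, -0.19, 0.0], [-0.19, -0.982, 0.0], [0.0, -0.0, -1.0]]
ft_force: [0.6, -0.9, 1.3]
opening: 0.003
```

Request:
send_rows --increments '[[[0,0,0.1],0,0],[[0,0,0.2],0,0],[[0,0,0.2],0,0]]'

```text
time_s: 3.58
tool_pos: [0.4947, 0.1902, 0.0981]
tcp_rot: [[0.982, -0.19, 0.002], [-0.19, -0.982, 0.0], [0.002, -0.0, -1.0]]
ft_force: [-5.4, -1.0, 18.8]
opening: 0.003
```

Request:
send_rows --increments '[[[0,0,-2],0,0],[[0,0,-5],0,0],[[0,0,-9],0,0],[[0,0,-14],0,0],[[0,0,-14],0,0]]'

```text
time_s: 4.2
tool_pos: [0.4956, 0.1904, 0.2396]
tcp_rot: [[0.982, -0.19, 0.007], [-0.19, -0.982, 0.001], [0.007, -0.002, -1.0]]
ft_force: [-0.2, 0.0, -0.2]
opening: 0.007
```

Run:
```python
from h import *
from bench import arm
s=arm.read_state();print(s['time_s'],s['tool_pos'],s['ft_force'])
c=arm.capture('wrist')
T=np.eye(4);T[:3,:3]=s['tcp_rot'];T[:3,3]=s['tool_pos'];W=world(c,T@c['T_tool_cam'])
for r,cx,cy in ((.012,.494,.1925),(.012,.565,.179)):
    m=np.hypot(W[...,0]-cx,W[...,1]-cy)<r;print(np.percentile(W[m][:,2],[10,50,90]))
m=(abs(W[...,0]-.53)<.01)&(abs(W[...,1]-.186)<.02);print('lid',np.median(W[m][:,2]))
print(delta([.495,-.20,.2],np.radians(-11),arm))
```

```text
4.2 [0.49562749 0.19035105 0.23955963] [-0.18693157  0.04848951 -0.18173622]
[0.09002159 0.26068942 0.28246619]
[0.07896391 0.08022024 0.29846646]
lid 0.31883814399102134
(array([ 7.42, 38.31,  3.7 ]), 0.001)
```

Request:
send_rows --increments '[[[1.2,6,0],0,0],[[2.4,12,0],0,0],[[3.6,18,0],0,0],[[4.8,24,0],0,0],[[6,30,0],0,0]]'

```text
time_s: 4.88
tool_pos: [0.4957, -0.1176, 0.2347]
tcp_rot: [[0.982, -0.19, -0.002], [-0.19, -0.982, 0.001], [-0.003, -0.001, -1.0]]
ft_force: [0.1, -0.4, -1.1]
opening: 0.004
```

Request:
send_rows --increments '[[[0.7,5,0],0,0],[[1.4,10,0],0,0],[[1.4,12.3,0],0,0],[[1.4,12.3,0],0,0]]'

```text
time_s: 5.38
tool_pos: [0.4862, -0.2402, 0.2345]
tcp_rot: [[0.981, -0.192, -0.002], [-0.192, -0.981, 0.002], [-0.003, -0.001, -1.0]]
ft_force: [-0.4, 0.0, -0.3]
opening: 0.004
```

Run:
```python
from h import *
from bench import arm
s=arm.read_state();print(s['time_s'],s['tool_pos'],s['ft_force'])
c=arm.capture('wrist');cv2.imwrite('pics/w2.png',c['color'][:,:,::-1])
T=np.eye(4);T[:3,:3]=s['tcp_rot'];T[:3,3]=s['tool_pos'];W=world(c,T@c['T_tool_cam']);np.savez('w2.npz',W=W,T=T,**c)
```

```text
5.375 [ 0.48619996 -0.24017499  0.23447415] [-0.39271692  0.02678478 -0.27687327]
```

View pics/w2.png

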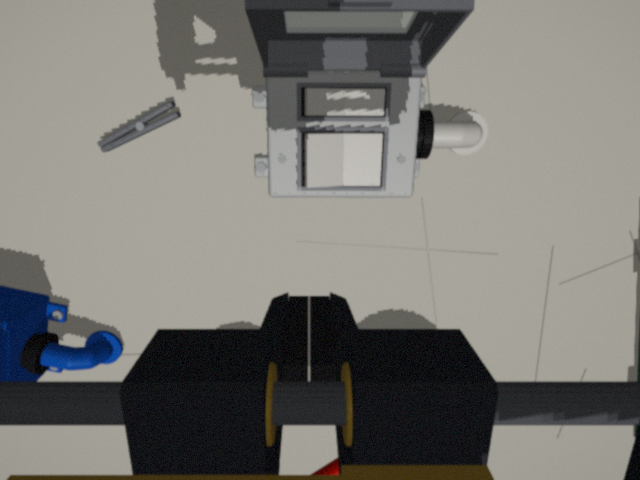

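The wrist view shows the wide rocker framed at px (303–384, 131–188), with its ridge at column 343. The box's front corners are at (269,195) and (414,195). The cover stands open at the top of the picture.

Run:
```python
from h import *
from bench import arm
f=np.load('w2.npz');W=f['W'];K=f['camera_matrix'];M=f['T']@f['T_tool_cam']
def ray(u,v,z):
    d=M[:3,:3]@[(u-K[0,2])/K[0,0],(v-K[1,2])/K[1,1],1];o=M[:3,3];return o+d*(z-o[2])/d[2]
A,B=ray(269,195,.06),ray(414,195,.06);print('corners',A,B,np.linalg.norm(B-A),np.degrees(np.arctan2(*(B-A)[1::-1])))
P=ray(343.5,160,.06);print('pivot',P)
print('rocker raised depth',W[160,315],W[160,370],'lid',W[160,290],W[120,345])
yaw=np.arctan2(*(B-A)[1::-1]);ex=np.array([np.cos(yaw),np.sin(yaw)]);ey=np.array([-ex[1],ex[0]])
C=(A+B)[:2]/2+ey*.045;print('centre',C,'pivot from it',C-.016*ey)
# cover points in isolator frame
Q=(W[...,:2]-C);x=Q@ex;y=Q@ey;m=(abs(x)<.05)&(y>.035)&(y<.13)&(W[...,2]>.07)
for lo in np.arange(.07,.155,.01):
    k=m&(W[...,2]>lo)&(W[...,2]<lo+.01)
    if k.sum()>20:print(lo.round(2),k.sum(),np.percentile(y[k],[5,50,95]).round(4))
# the top camera too
c=np.load('top0.npz');W=world(c);Q=W[...,:2]-C;x=Q@ex;y=Q@ey;m=(abs(x)<.05)&(y>.035)&(y<.13)
for lo in np.arange(.02,.155,.01):
    k=m&(W[...,2]>lo)&(W[...,2]<lo+.01)
    if k.sum()>5:print('top',lo.round(2),k.sum(),np.percentile(y[k],[2,50,98]).round(4))
```

```text
corners [ 0.46018819 -0.22154152  0.06      ] [ 0.56769979 -0.24245717  0.06      ] 0.10952719959611976 -11.008991181641404
pivot [ 0.51982612 -0.20650011  0.06      ]
rocker raised depth [ 0.4992982  -0.20143565  0.0691311 ] [ 0.5384254  -0.20956236  0.06479832] lid [ 0.48105624 -0.19905625  0.05908101] [ 0.52542951 -0.17863026  0.06262785]
centre [ 0.52253733 -0.18782747] pivot from it [ 0.51948192 -0.20353303]
0.07 982 [0.0642 0.0652 0.0663]
0.08 1163 [0.0663 0.0674 0.0686]
0.09 1263 [0.0685 0.0697 0.0707]
0.1 32 [0.0703 0.0704 0.071 ]
0.14 2334 [0.062  0.0638 0.0667]
0.15 341 [0.0639 0.0648 0.0658]
top 0.05 151 [0.0354 0.0469 0.058 ]
top 0.06 122 [0.0356 0.0466 0.0579]
top 0.13 28 [0.0674 0.0807 0.0856]
top 0.14 249 [0.0642 0.0746 0.085 ]
top 0.15 17 [0.0657 0.0692 0.0791]
```

Request:
send_rows --increments '[[[0.3,-2.1,3],0,0],[[0.3,-4.15,7],0,0],[[0.3,-4.15,11],0,0],[[0.3,-4.15,14],0,0],[[0.3,-4.15,14.5],0,0]]'

```text
time_s: 6.05
tool_pos: [0.497, -0.1972, 0.0896]
tcp_rot: [[0.982, -0.188, -0.003], [-0.188, -0.982, 0.003], [-0.004, -0.002, -1.0]]
ft_force: [-0.3, -0.9, 1.1]
opening: 0.008
```

Request:
send_rows --increments '[[[0,0,0.3],0,0],[[0,0,0.6],0,0],[[0,0,0.9],0,0],[[0,0,1.2],0,0],[[0,0,1.4],0,0]]'

```text
time_s: 6.68
tool_pos: [0.4977, -0.1991, 0.0772]
tcp_rot: [[0.982, -0.19, 0.0], [-0.19, -0.982, -0.0], [0.0, 0.0, -1.0]]
ft_force: [-0.3, 0.2, -0.2]
opening: 0.005
```

Request:
send_rows --increments '[[[0,0,0.15],0,0],[[0,0,0.3],0,0],[[0,0,0.4],0,0],[[0,0,0.5],0,0],[[0,0,0.5],0,0]]'

```text
time_s: 7.3
tool_pos: [0.4978, -0.1991, 0.0733]
tcp_rot: [[0.982, -0.19, 0.001], [-0.19, -0.982, -0.001], [0.001, 0.0, -1.0]]
ft_force: [-4.0, 2.4, 11.7]
opening: 0.006
```

Request:
send_rows --increments '[[[0,0,-2],0,0],[[0,0,-6],0,0],[[0,0,-11],0,0],[[0,2,-16],0,0],[[0,4.1,-16],0,0]]'

```text
time_s: 7.92
tool_pos: [0.4909, -0.2404, 0.2359]
tcp_rot: [[0.982, -0.189, 0.006], [-0.189, -0.982, -0.005], [0.007, 0.004, -1.0]]
ft_force: [1.4, -0.1, -0.9]
opening: 0.005
```

Run:
```python
from h import *
from bench import arm
arm.capture('top')
s=arm.read_state();print(s['time_s'],s['tool_pos'])
c=arm.capture('wrist');cv2.imwrite('pics/w3.png',c['color'][:240,150:500,::-1])
T=np.eye(4);T[:3,:3]=s['tcp_rot'];T[:3,3]=s['tool_pos'];W=world(c,T@c['T_tool_cam'])
a=np.radians(-11);ex=np.array([np.cos(a),np.sin(a)]);ey=np.array([-ex[1],ex[0]]);Q=W[...,:2]-[.5225,-.188];x=Q@ex;y=Q@ey
for yy in (-.017,.024):
  for xx in (-.024,-.016,-.008,.008,.016,.024):
    m=(abs(x-xx)<.003)&(abs(y-yy)<.004);print(yy,xx,np.median(W[m][:,2]).round(4))
```

```text
7.975 [ 0.48972902 -0.24227745  0.23323529]
-0.017 -0.024 0.065
-0.017 -0.016 0.0648
-0.017 -0.008 0.0649
-0.017 0.008 0.0678
-0.017 0.016 0.0701
-0.017 0.024 0.0723
0.024 -0.024 0.0722
0.024 -0.016 0.07
0.024 -0.008 0.0677
0.024 0.008 0.0648
0.024 0.016 0.065
0.024 0.024 0.0648
```

View pics/w3.png

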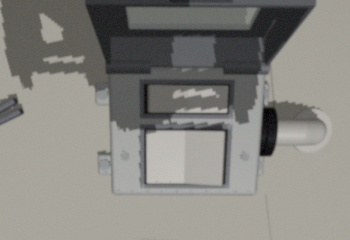

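Wide rocker is fully over, with its -x half level at 65 mm and its +x end at 72 mm. The narrow one is unchanged. Next I move round to the cover's outer side.

Request:
send_rows --increments '[[[0.7,-5,0],0,0],[[1.4,-10,0],0,0],[[2.2,-15,0],0,0],[[2.2,-18,0],0,0],[[2.2,-18,4],0,0]]'

```text
time_s: 8.65
tool_pos: [0.5464, -0.0643, 0.1921]
tcp_rot: [[0.982, -0.187, 0.003], [-0.187, -0.982, -0.0], [0.003, -0.0, -1.0]]
ft_force: [0.6, -0.3, -0.3]
opening: 0.004
```

```bash
cat >> h.py <<'E'
def iso(arm):
    s=arm.read_state();a=np.radians(-11);ex=np.array([np.cos(a),np.sin(a)]);ey=np.array([-ex[1],ex[0]]);Q=s['tool_pos'][:2]-[.5225,-.188]
    R=np.array(s['tcp_rot']);print(s['time_s'],'iso x,y,tipz mm',(1000*np.array([Q@ex,Q@ey,s['tool_pos'][2]-.008])).round(1),np.round(s['ft_force'],1),'yaw',np.degrees(np.arctan2(R[1,0],R[0,0])).round(1))
E
python3 -c "
from h import *
from bench import arm
iso(arm)"
```

```text
8.65 iso x,y,tipz mm [-1.000e-01  1.260e+02  1.841e+02] [ 0.6 -0.3 -0.3] yaw -10.8
```

Request:
send_rows --increments '[[[0,0,4],0,0],[[0,0,5.8],0,0],[[0,1.5,5.8],0,0],[[0,2.5,5.8],0,0],[[0,3.3,5.8],0,0]]'

```text
time_s: 9.28
tool_pos: [0.5396, -0.1, 0.1351]
tcp_rot: [[0.982, -0.191, 0.001], [-0.191, -0.982, -0.0], [0.001, -0.0, -1.0]]
ft_force: [0.4, 1.8, 1.6]
opening: 0.008
```

Request:
send_rows --increments '[[[0,0.7,0],0,0],[[0,1.4,0],0,0],[[0,2,-0.3],0,0],[[0,2.7,-0.6],0,0],[[0,3.5,-0.7],0,0]]'

```text
time_s: 9.9
tool_pos: [0.5327, -0.134, 0.1414]
tcp_rot: [[0.982, -0.19, 0.0], [-0.19, -0.982, -0.0], [0.0, 0.0, -1.0]]
ft_force: [1.1, 1.1, 0.1]
opening: 0.009
```

```bash
python3 -c "
from h import *
from bench import arm
iso(arm)
c=arm.capture('side');cv2.imwrite('pics/s1.png',cv2.resize(c['color'][130:300,200:430],None,fx=3,fy=3)[:,:,::-1])"
```

```text
9.9 iso x,y,tipz mm [ -0.3  55.  133.4] [1.1 1.1 0.1] yaw -10.9
```

View pics/s1.png

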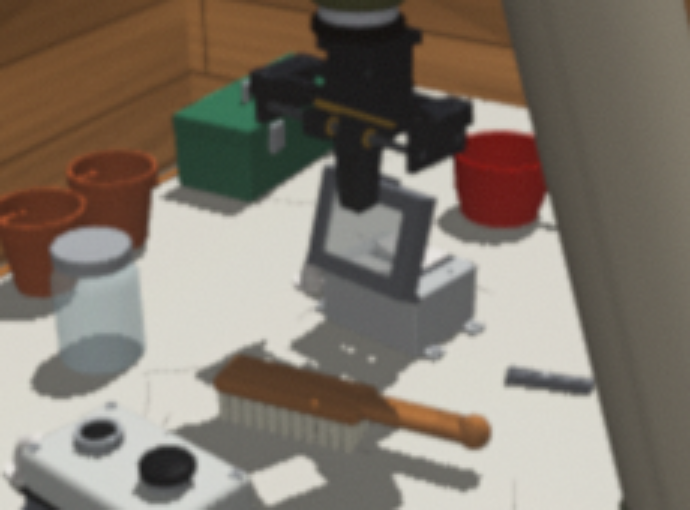

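The side view shows the cover tipped past upright at crop px (370,240). The fingertip is behind its outer face at (358,200), with light contact. I continue along the arc.

Request:
send_rows --increments '[[[0,1,0.05],0,0],[[0,2,0.2],0,0],[[0,3,0.6],0,0],[[0,4,1.1],0,0]]'

```text
time_s: 10.45
tool_pos: [0.525, -0.1737, 0.13]
tcp_rot: [[0.982, -0.19, 0.0], [-0.19, -0.982, -0.0], [0.0, 0.0, -1.0]]
ft_force: [0.0, 0.7, -0.2]
opening: 0.005
```

```bash
python3 -c "
from h import *
from bench import arm
iso(arm)
c=arm.capture('side');cv2.imwrite('pics/s2.png',cv2.resize(c['color'][150:270,250:400],None,fx=4,fy=4)[:,:,::-1])"
```

```text
10.45 iso x,y,tipz mm [ -0.3  14.5 122. ] [ 0.   0.7 -0.2] yaw -11.0
```

View pics/s2.png

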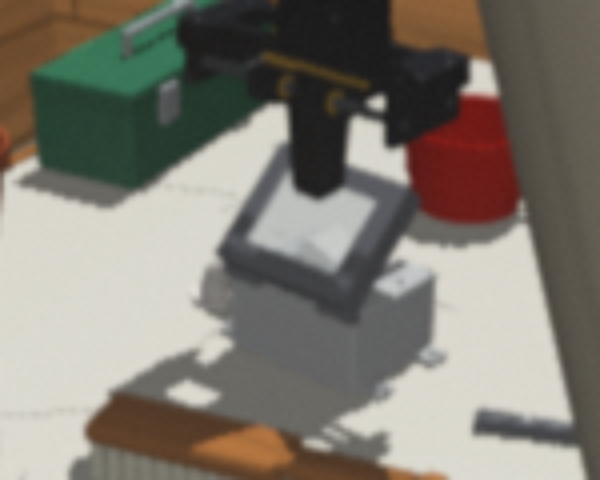

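The cover now follows the tip at about 0.7 rad, with the tip on its upper frame at crop px (318,190). I finish the arc.

Request:
send_rows --increments '[[[0,0.9,0.7],0,0],[[0,1.7,1.45],0,0],[[0,2.3,2.3],0,0],[[0,2.8,3.1],0,0],[[0,3.1,3.7],0,0]]'

```text
time_s: 11.12
tool_pos: [0.5192, -0.2034, 0.0926]
tcp_rot: [[0.982, -0.19, -0.0], [-0.19, -0.982, 0.0], [-0.0, -0.0, -1.0]]
ft_force: [0.4, 0.2, 0.2]
opening: -0.002
```

Request:
send_rows --increments '[[[0,0,0.2],0,0],[[0,0,0.3],0,0],[[0,0,0.4],0,0],[[0,0,0.4],0,0]]'

```text
time_s: 11.62
tool_pos: [0.5194, -0.2033, 0.0901]
tcp_rot: [[0.982, -0.189, 0.001], [-0.189, -0.982, -0.001], [0.001, 0.001, -1.0]]
ft_force: [-1.7, -0.4, 5.5]
opening: 0.007
```

Request:
send_rows --increments '[[[0,0,0.1],0,0],[[0,0,0.15],0,0],[[0,0,0.15],0,0]]'

```text
time_s: 12.0
tool_pos: [0.5195, -0.2033, 0.0899]
tcp_rot: [[0.982, -0.189, 0.002], [-0.189, -0.982, -0.002], [0.002, 0.001, -1.0]]
ft_force: [-5.9, 1.2, 18.1]
opening: 0.005
```

Request:
send_rows --increments '[[[0,0,-2],0,0],[[0,0,-6],0,0],[[0,0,-11],0,0],[[0,3,-15],0,0],[[0,5,-15],0,0]]'

```text
time_s: 12.62
tool_pos: [0.5104, -0.2535, 0.2408]
tcp_rot: [[0.982, -0.19, 0.005], [-0.19, -0.982, -0.004], [0.006, 0.003, -1.0]]
ft_force: [0.1, -0.6, -0.4]
opening: 0.002
```

Request:
send_rows --increments '[[[0,0,0],0,0],[[0,0,0],0,0]]'

```text
time_s: 12.88
tool_pos: [0.5095, -0.2515, 0.2364]
tcp_rot: [[0.982, -0.19, -0.002], [-0.19, -0.982, 0.002], [-0.002, -0.002, -1.0]]
ft_force: [1.0, 0.1, 0.4]
opening: 0.006
```

Run:
```python
from h import *
from bench import arm
iso(arm)
s=arm.read_state();c=arm.capture('wrist')
T=np.eye(4);T[:3,:3]=s['tcp_rot'];T[:3,3]=s['tool_pos'];W=world(c,T@c['T_tool_cam'])
a=np.radians(-11);ex=np.array([np.cos(a),np.sin(a)]);ey=np.array([-ex[1],ex[0]]);Q=W[...,:2]-[.5225,-.188];x=Q@ex;y=Q@ey
for yy in (-.038,-.02,0,.02,.038):
  print(yy,[np.median(W[(abs(x-xx)<.004)&(abs(y-yy)<.004)][:,2]).round(4) for xx in (-.045,0,.045)])
c=arm.capture('top');cv2.imwrite('pics/t2.png',c['color'][:,:,::-1])
W=world(c);m=np.hypot(W[...,0]-.494,W[...,1]-.1925)<.012;print('stop top (was ~.0938)',np.median(W[m][:,2]))
W0=world(np.load('top0.npz'));print('was',np.median(W0[np.hypot(W0[...,0]-.494,W0[...,1]-.1925)<.012][:,2]))
```

```text
12.875 iso x,y,tipz mm [ -0.6 -64.8 228.4] [1.  0.1 0.4] yaw -10.9
-0.038 [np.float64(0.3079), np.float64(0.3078), np.float64(0.3078)]
-0.02 [np.float64(0.0818), np.float64(0.0815), np.float64(0.0819)]
0 [np.float64(0.0817), np.float64(0.0815), np.float64(0.082)]
0.02 [np.float64(0.0819), np.float64(0.0816), np.float64(0.0819)]
0.038 [np.float64(0.0818), np.float64(0.0819), np.float64(0.0818)]
stop top (was ~.0938) 0.0881021380484347
was 0.09482913852172103
```

View pics/t2.png

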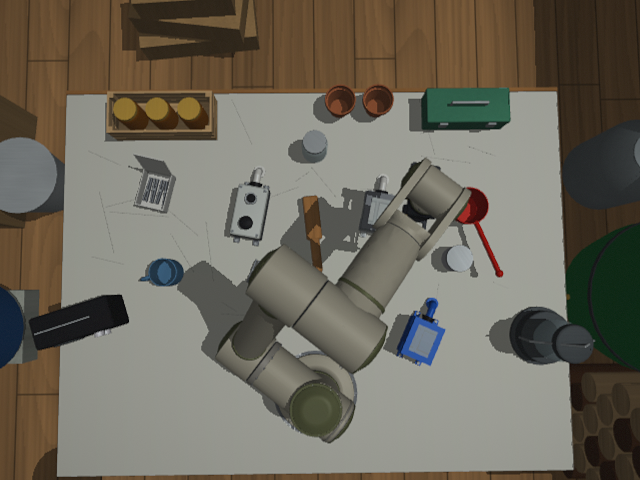

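The cover is flat at 82 mm, and STOP reads about 6.7 mm lower than at the start. In the top view the visible bystanders are where they were, including the mug (165,272), dipper (470,205), jar (314,147) and tin (459,258). Nothing touches the arm, so I hand in.

```bash
python3 -c "
from bench import arm
print(arm.hand_in())"
```

```text
the job is handed in; nothing more can be done
None
```

The pump is shut down and the job is handed in at about 13 s of the 53 s allowed. I pressed STOP in, tipped the wide rocker over, then swung the cover shut along its arc, using closed fingers throughout.

**Last checks:**
- **STOP button:** its top is about 6.7 mm lower than at the start, measured by the top camera. The nominal travel is 6 mm, and camera noise explains the difference.
- **Wide rocker:** its -x half lay level at 65 mm and its +x end was raised to 72 mm. I measured this before closing the cover, which now hides it.
- **Narrow rocker:** it still sloped as at the start, also measured before the cover was closed.
- **Cover:** its outer face measured 81.5–82 mm at every spot I could see, against 82 mm when flat. The row nearest the free edge was hidden by the gripper, so it gave no valid reading.
- **Forces:** the highest reading between moves was about 19 N vertical at the wrist.
- **Bystanders:** those visible in the last top view had not visibly moved. The arm hid peg_b and part of the brush there, so those two were not checked at the end.

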